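Put the pruning shears away in the stayed-lid tool chest

ROBOT

A 6-joint arm with a two-finger parallel gripper is mounted at the origin on the work surface. World frame = base frame: x ahead of the robot, y to its left, z up, the work surface at z = 0. Lengths are in mm, angles in rad, forces in N, time in s.
With the tool pointing down it reaches from about 400 to 925 mm from the base axis. Payload 12.5 kg.
Tool frame: the origin (TCP) lies at the very end of the fingers, on their centre line; the grasp point (between the pads) lies 19 mm behind it; z points along the fingers, y is the direction in which the jaws open and shut (so a half turn about z gives the same grasp; the last joint's range is limited). The gripper opens to 95 mm and grips with 3 to 60 N. Pads are 20 mm wide; open, the fingers measure 119 mm over their backs; the gripper's body (75 mm by 180 mm) begins 59 mm behind the grasp point.
Start: joints at [1.18, 0.491, 1.559, -0, 1.092, -0.106], TCP at [175.586, 599.847, 214.661] pointing down, gripper open.
Joint ranges: [-3.1, 3.1], [-0.84, 2.19], [0.05, 2.79], [-1.13, 4.28], [0.06, 2.93], [-2.69, 2.69]. Speed limits (rad/s): [2.22, 2.22, 2.79, 3.14, 3.14, 3.14].

INTERFACE

Orientations are given as [roll, pitch, yaw] about the fixed x, y, z axes, in that order (R = Rz(yaw) Ry(pitch) Rx(roll)).
In Python, from cell import env gives the robot as it stands.
- The arm moves only by the shell command python3 -m pendant 'ROWS'. ROWS is JSON, a list that holds one entry, the list of rows, each a list of 5 numbers: the opening, from 0 (shut) to 1 (fully open), then the shift along the tool's x, y, z in m, then the turn about the tool's z in rad. A call has exactly 8 rows; each row is the pose to reach, as a shift and turn from the pose commanded when the call began, along the tool's axes at that moment; what a row does not reach only later rows make up. A row lasts 1/10 s, in which the tool goes at most 50 mm and 8.59 degrees, less where a joint would pass 70% of its speed; a pose out of reach is approached as far as the arm can. A call with a gripper value outside its range is refused whole. The fingers move at their own pace and stop on an object; the grip force is fixed at half the most. Time passes only in rows, so rows that repeat a pose let the fingers close, or fill a call up. It gives the time, the measured TCP pose, the force and the opening at its end, in the units of the state.
- env.state(): the state, without advancing time (a new reading comes with each control period).
- env.read_camera(name): name is "scene" or "top" or "wrist"; returns a dict with "image" (384x512x3 uint8, blue, green, red), "range_z" (384x512 float32, mm along the optical axis (not along the pixel's ray), 0 where there is no reading), "fx", "fy", "cx", "cy" (pixels), "rvec" (rotation vector, rad) and "tvec" (3), from world to camera coordinates, as OpenCV has them; the wrist camera has in their place "tool_from_camera" (4x4, takes a point from camera to tool coordinates, whose origin is the TCP and whose axes are the flange's). Camera axes: x right, y down, z forward; pixel columns grow to the right and rows downward; lengths in mm; the calibration is good to about 2 mm. The wrist camera is an equidistant fisheye: a pixel r from the principal point sees the ray r / f radians off the axis. A picture is of the moment at which its call begins: read the wrist's pose just before it.
- env.job_done(): hands the job in, once; it reports no verdict.
The state is a dict: "t": time; "joints": joint angles; "qvel": joint speeds; "tau": joint torques, N m; "eef_pos": TCP position; "tcp_rot": TCP orientation; "ft_force": force on the tool from outside, world axes, zero at the start; "moment": the same for the moment, N m; "opening": opening from 0.0 (shut) to 1.0 (fully open).
Only numpy, scipy, OpenCV 4.12 (cv2) and the standard library are available. Lean on these libraries where they do the work, as an engineer would, in place of code of your own. Each camera call takes 0.05 s, during which the arm holds its last target. There are 200 camera calls.

TASK

Open the tool chest until its folding stay locks and holds the lid up by itself, then lay the pruning shears flat on the chest's floor, without dropping them in. Then unlock the stay by lifting its knee back through straight, fold it and bring the lid down under control, without letting it fall, until the chest is fully shut. Leave everything else on the table where it is.

Things in the scene. Friction and masses are not known exactly. Their poses are not given: they have to be found in the camera images.
- chest: Wooden tool chest fixed to the table, 200 mm deep (x), 280 mm wide (y), 90 mm high without its lid; walls and floor 12 mm thick, inside 176 x 256 mm, inner floor 12 mm above the table. Origin: centre of its underside. Its x axis points to the back (hinge side), the front (-x) faces the robot, z is up. The folding stay is outside its -y end wall.
- lid (a joint): Angle of the lid (rad): 0 shut, growing as it opens upward about the back rim. Board 200 x 280 x 12 mm, about 0.5 kg; let go unlocked, it falls shut. It is stopped at its highest, 1.31, where the stay is straight; it rests at about 1.27 when the stay is locked. So raise it against the stop, wait a moment, then let it down slightly.
- lid_hinge (a point): Middle of the lid's hinge line on the chest's back rim, 90 mm above the table. The axis is the chest's y; the lid swings from pointing to the chest's -x (shut) to pointing up.
- lid_handle (a point): Middle of the lid's handle: a round steel bar 12 mm thick, 110 mm long, parallel to the hinge, on two arms 45 mm in front of the lid's front edge (39 mm free gap). It is 245 mm from the hinge line and, with the lid shut, 6 mm higher than it. It moves with the lid and can turn in a grip.
- knee (a joint): Angle of the stay's knee (rad): 0 folded (lid shut), 2.70 straight (dead centre, lid highest), 3.05 locked against its stop past straight. Gravity and a weak spring draw it from straight into the lock; the lid's weight keeps it there. Pulling the knee towards the chest's front (under 10 N) lifts the lid slightly and passes straight; then the lid's weight drives it on to folded.
- stay_pull (a point): Grip point, on the axis of the knee's wooden pull: a round stick 14 mm thick along the chest's y, sticking out to 91 mm from the end wall (this point: 68 mm). It moves with the knee on an 85 mm circle about stay_pivot, in the chest's xz plane; from the pivot it lies level to the front (3 deg below) when shut, at 120 deg from the front (30 deg behind upright) when straight, about 130 when locked.
- stay_pivot (a point): Point on the axis (the chest's y) of the stay's lower pivot, at the same chest y as stay_pull, out beyond the end wall; 60 mm above the table. Fixed to the chest.
- stay_lower: Lower link of the folding stay: flat steel bar, 85 mm between pivots, carrying the wooden pull at the knee. Origin on its lower pivot's axis, in the chest's mid plane. The upper link, also 85 mm, is pinned to the lid's edge 120 mm from the hinge.
- shears: Pruning shears lying closed and flat, 203 mm long along x (blades to +x 90 mm, black handles to -x 113 mm), 52 mm across the handles, about 0.25 kg. Origin: on the underside, below the centre of the steel pivot block between handles and blades; the block is 46 mm (x) by 28 mm (y) by 20 mm high, with flat sides to grip, near the centre of mass.
- awl: Bystander: awl, 180 mm long along its x, lying on the table, black handle.
- rod_bundle: Bystander: tied bundle of willow rods, 290 mm long along its y, 22 mm high.
- mallet: Bystander: wooden mallet lying down, 240 mm long along its x.
- basket_base: Bystander: flat woven round basket base, 220 mm across.
- jar: Bystander: closed glass jar, 72 mm across, 110 mm high.
- mug: Bystander: white mug, 80 mm across, 90 mm high.
Things that resemble listed ones, but are neither listed nor needed, are in the scene too. Leave any green or turquoise look-alike of the shears alone.

How it is judged:
By the outcome, as a careful person would: the job done as asked, in the order asked, and still so for the second after the job is handed in, with the robot touching nothing.
It also fails if it takes over 72 s, if anything falls off the work surface, if the arm or the gripper's body presses on something with over 40 N, if the wrist force passes 120 N, or if a joint passes its speed limit or range.

## Working session

There is one attempt and no reset: what is moved stays moved. The work goes in short steps, Python scripts to look and compute and a shell command to move; the robot and the scene stay as the last step left them, time stands still between calls to the robot, and variables do not carry over. Pictures are saved under pics/ and viewed, about 8 in all and at most 12, crops included, and the job is handed in when it is done.

```bash
ls; mkdir -p pics
cat > h.py <<'E'
import numpy as np,cv2
from cell import env
from scipy.spatial.transform import Rotation as Ro
def cam(n,save=None):
    c=env.read_camera(n)
    if save: cv2.imwrite('pics/'+save,c['image'])
    np.savez('last_'+n+'.npz',**{k:v for k,v in c.items()})
    return c
def w(c,u,v,z=None):
    R=Ro.from_rotvec(np.ravel(c['rvec'])).as_matrix();t=np.ravel(c['tvec'])
    d=np.array([(u-c['cx'])/c['fx'],(v-c['cy'])/c['fy'],1.])
    o=-R.T@t
    if z is None:
        return R.T@(d*float(c['range_z'][int(v),int(u)])-t)
    r=R.T@d
    return o+r*(z-o[2])/r[2]
def pr(c,p):
    R=Ro.from_rotvec(np.ravel(c['rvec'])).as_matrix();q=R@np.array(p,float)+np.ravel(c['tvec'])
    return c['fx']*q[0]/q[2]+c['cx'],c['fy']*q[1]/q[2]+c['cy']
E
python3 - <<'E'
from h import *
a=cam('top','top.png');b=cam('scene','scene.png')
s=env.state();print(s)
for c in(a,b):print(c['fx'],c['cx'],c['cy'],c['rvec'],c['tvec'])
E
```

```text
pics
{'t': 0.1, 'joints': array([ 1.18040739e+00,  4.91461055e-01,  1.55940159e+00,  1.94622073e-05,
        1.09167518e+00, -1.05613356e-01]), 'qvel': array([-5.12012465e-05, -2.42614312e-03, -3.58877680e-03,  1.28895928e-03,
       -5.45246267e-04,  7.95068267e-04]), 'tau': array([ 2.08613434e-03, -6.13625407e+01, -2.58610153e+01,  6.94402819e-02,
        4.70137526e-02,  7.16479548e-06]), 'eef_pos': array([175.48828651, 599.63361232, 214.13942138]), 'tcp_rot': array([-3.14065457e+00, -1.16803490e-04,  2.85680804e+00]), 'ft_force': array([ 0.08859209, -1.14653926,  1.00439695]), 'moment': array([-0.0457719 , -0.01475957,  0.03120239]), 'opening': 1.0067079689521665}
457.90876036761006 265.44865258581007 188.4123225483814 [ 2.17754539 -2.14211665  0.11554614] [   5.65092757  475.82502972 1561.13571532]
387.0608070393805 251.84537550244372 192.19302302515035 [ 1.89257934  1.95771132 -0.54849688] [ -10.88002996 -348.78302501 1683.37746704]
```

View pics/top.png

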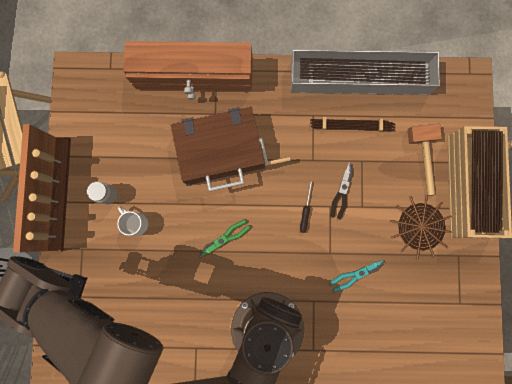

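View pics/scene.png

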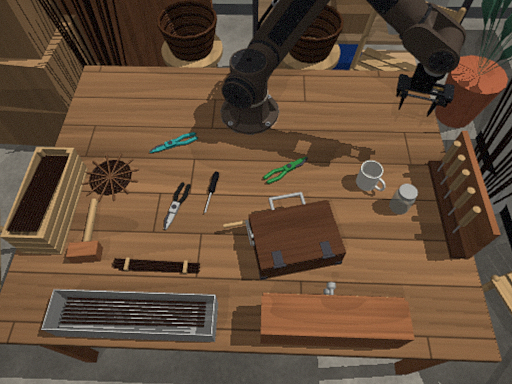

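Run:
```python
from h import *
a=np.load('last_top.npz');im=a['image']
A=cv2.resize(im[95:200,165:305],None,fx=4,fy=4,interpolation=cv2.INTER_CUBIC)
B=cv2.resize(im[155:225,320:365],None,fx=5,fy=5,interpolation=cv2.INTER_CUBIC)
o=np.zeros((420,800,3),np.uint8);o[:420,:560]=A;o[:350,570:795]=B
cv2.imwrite('pics/crop1.png',o)
```

```text
(no output)
```

View pics/crop1.png

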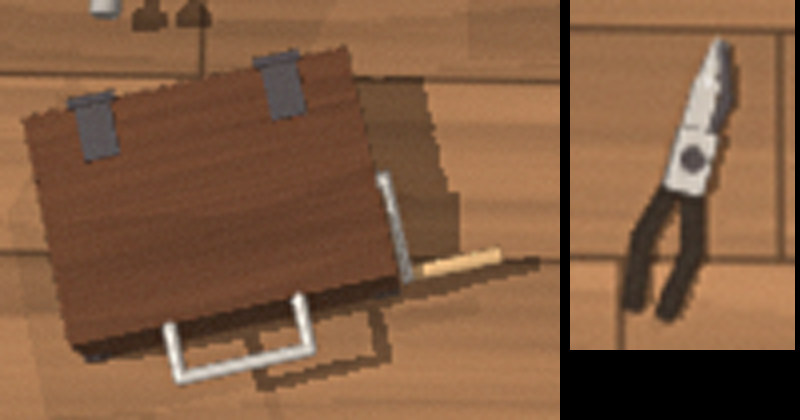

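Run:
```python
from h import *
a=dict(np.load('last_top.npz'))
A=lambda x,y,z:w(a,x/4+165,y/4+95,z)
c=[A(25,120,102),A(348,48,102),A(398,277,102),A(72,342,102)]
print(np.round(c)); d=lambda p,q:np.round(np.linalg.norm(p-q),1)
print(d(c[0],c[1]),d(c[1],c[2]),d(c[2],c[3]),d(c[3],c[0]))
h=[A(180,378,96),A(312,348,96)];print('handle',h,d(*h))
m=(h[0]+h[1])/2;print(m)
hm=(c[0]+c[1])/2; fm=(c[2]+c[3])/2
print('hingemid',hm,'yaw',np.arctan2(*(hm-fm)[1::-1]),np.arctan2(*(hm-m)[1::-1]),d(hm[:2],m[:2]))
v=c[0]-c[1];print('yaw from y',np.arctan2(-v[0],v[1])); v=h[0]-h[1];print(np.arctan2(-v[0],v[1]))
print('pull',A(425,270,56),A(500,256,56))
B=lambda x,y,z:w(a,(x-570)/5+320,y/5+155,z)
s=[B(692,158,20),B(720,40,5),B(650,308,8)];print('shears',s,d(s[1],s[2]))
for u,v in((344,187),(210,150),(227,184)):print(w(a,u,v))
s=env.state();R=Ro.from_euler('xyz',s['tcp_rot']).as_matrix();print(R)
```

```text
[[676. 333. 102.]
 [743.  63. 102.]
 [548.  17. 102.]
 [489. 286. 102.]]
278.1 200.0 275.4 193.1
handle [array([461.22542421, 196.84121306,  96.        ]), array([488.05964491,  87.88268488,  96.        ])] 112.2
[474.64253456 142.36194897  96.        ]
hingemid [709.59916302 197.93112286 102.        ] yaw 0.23616622447346122 0.23224076677062583 241.4
yaw from y 0.2403687806703095
0.241473692857653
pull [562.04339168  -5.14526941  56.        ] [575.21165982 -69.23715619  56.        ]
shears [array([ 487.24212933, -261.26333501,   20.        ]), array([ 573.39966984, -283.7616723 ,    5.        ]), array([ 382.99673891, -233.73732965,    8.        ])] 196.9
[ 485.2033643  -259.02291085   25.12509346]
[592.09754287 199.37954595 107.48049904]
[480.18350687 140.64589499  98.69200916]
[[-9.59722182e-01  2.80950516e-01 -3.75654968e-04]
 [ 2.80950743e-01  9.59721797e-01 -8.67486467e-04]
 [ 1.16803490e-04 -9.38086547e-04 -9.99999553e-01]]
```

```bash
cat >> h.py <<'E'
ex=np.array([.972,.2345,0]);ey=np.array([-.2345,.972,0]);hinge=np.array([712,199,90.])
def rel(p,ty=None):
    "shift (m, tool axes) and turn to world TCP p with tool y at world angle ty (mod pi)"
    s=env.state();R=Ro.from_euler('xyz',s['tcp_rot']).as_matrix()
    d=R.T@(np.array(p,float)-s['eef_pos'])/1000
    t=0
    if ty is not None:
        cur=np.arctan2(R[1,1],R[0,1]);t=-((ty-cur+np.pi/2)%np.pi-np.pi/2)
    print('shift',np.round(d,4),'turn',round(t,3),'| at',np.round(s['eef_pos'],1),'t',round(s['t'],2),'F',np.round(s['ft_force'],1),'op',round(s['opening'],2),'q',np.round(s['joints'],2));return d,t
def lid(th,g=0):
    a=th+.0245
    return hinge+245*(-np.cos(a)*ex+np.array([0,0,np.sin(a)]))-[0,0,19]
E
python3 -m pendant '[[[0.42,-0.415,-0.355,0.05,1.05],[0.42,-0.415,-0.355,0.05,1.05],[0.42,-0.415,-0.355,0.05,1.05],[0.42,-0.415,-0.355,0.05,1.05],[0.42,-0.415,-0.355,0.05,1.05],[0.42,-0.415,-0.355,0.05,1.05],[0.42,-0.415,-0.355,0.05,1.05],[0.42,-0.415,-0.355,0.05,1.05]]]'
python3 -c "
from h import *
rel([474,142,150],.236);print(lid(0))"
```

```text
t: 0.9
eef_pos: [394.0, 264.5, 178.0]
tcp_rot: [3.142, -0.0, 1.802]
ft_force: [0.4, 0.5, 0.3]
opening: 0.429
shift [-0.1376  0.0499  0.028 ] turn -0.005 | at [394.  264.5 178. ] t 0.9 F [0.4 0.5 0.3] op 0.43 q [0.45 0.33 1.96 0.   0.85 0.22]
[473.93146819 141.56474207  77.00189952]
```

```bash
python3 -m pendant '[[[0.42,-0.05,0.018,0.01,0],[0.42,-0.095,0.035,0.02,0],[0.42,-0.1376,0.05,0.028,-0.005],[0.42,-0.1376,0.05,0.028,-0.005],[0.42,-0.1376,0.05,0.028,-0.005],[0.42,-0.1376,0.05,0.028,-0.005],[0.42,-0.1376,0.05,0.028,-0.005],[0.42,-0.1376,0.05,0.028,-0.005]]]'
python3 - <<'E'
from h import *
c=cam('wrist','w1.png');print(c['fx'],c['cx'],c['cy'],c['tool_from_camera'])
rel([474,142,77],.236)
E
```

```text
t: 1.7
eef_pos: [473.7, 145.2, 150.5]
tcp_rot: [3.141, -0.0, 1.814]
ft_force: [-1.3, -0.2, -1.2]
opening: 0.422
297.3186396354542 258.1055563493232 197.014158686541 [[-1.25566011e-05 -9.64138931e-01 -2.65398045e-01  7.52418486e+01]
 [ 9.99999834e-01  1.40882545e-04 -5.59110921e-04 -1.31849256e+00]
 [ 5.76450557e-04 -2.65398008e-01  9.64138769e-01 -1.69595693e+02]
 [ 0.00000000e+00  0.00000000e+00  0.00000000e+00  1.00000000e+00]]
shift [-0.0031 -0.0005  0.0734] turn 0.007 | at [473.8 145.1 150.4] t 1.75 F [-0.2  0.2  0.3] op 0.42 q [ 0.16  0.39  1.94  0.    0.8  -0.08]
```

View pics/w1.png

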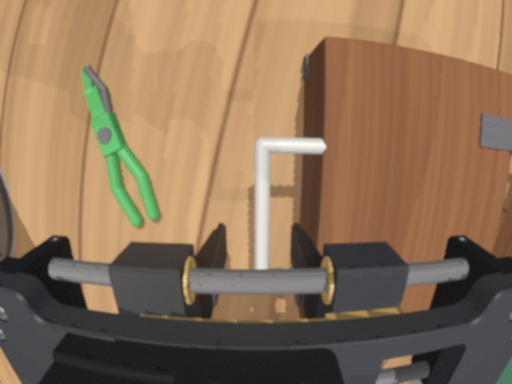

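The bar (column ~262) lies centred between the fingers (225–295). I go down and close.

```bash
python3 -m pendant '[[[0.42,-0.003,0,0.035,0.005],[0.42,-0.003,0,0.06,0.005],[0.42,-0.003,0,0.0735,0.005],[0.42,-0.003,0,0.0735,0.005],[0.42,-0.003,0,0.0735,0.005],[0,-0.003,0,0.0735,0.005],[0,-0.003,0,0.0735,0.005],[0,-0.003,0,0.0735,0.005]]]'
python3 - <<'E'
from h import *
s=env.state();print(s['opening'],s['moment'])
p0=lid(0)
for th in (.2,.4,.6,.8,1,1.15,1.25,1.29,1.31,1.33,1.27):
    d=lid(th)-p0;print(th,np.round(d@ex,1),np.round(d[2],1))
rel(lid(1.31))
E
```

```text
t: 2.55
eef_pos: [475.1, 141.4, 77.3]
tcp_rot: [3.14, 0.0, 1.807]
ft_force: [-0.6, 0.2, -0.7]
opening: 0.226
0.2257178509391621 [-0.01117899 -0.02109566 -0.0337402 ]
0.2 6.1 48.5
0.4 21.7 94.9
0.6 46.2 137.2
0.8 78.6 173.9
1 117.6 203.3
1.15 150.3 220.0
1.25 173.4 228.3
1.29 182.8 231.0
1.31 187.5 232.2
1.33 192.3 233.3
1.27 178.1 229.7
shift [ 0.0006  0.1868 -0.2317] turn 0 | at [475.1 141.4  77.3] t 2.55 F [-0.6  0.2 -0.7] op 0.23 q [ 0.16  0.51  2.01  0.    0.62 -0.08]
```

```bash
python3 -m pendant '[[[0,0,0,0,0],[0,0,0,0,0],[0,0,0,0,0],[0,0,0.0015,-0.024,0],[0,0,0.006,-0.0485,0],[0,0,0.0125,-0.072,0],[0,0,0.0217,-0.0949,0],[0,0,0.0217,-0.0949,0]]]'; python3 -c "
from h import *
rel(lid(1.31))"
```

```text
t: 3.35
eef_pos: [500.5, 147.1, 174.5]
tcp_rot: [3.131, 0.001, 1.807]
ft_force: [16.8, 4.0, -13.1]
opening: 0.117
shift [ 0.0009  0.1619 -0.1329] turn 0 | at [500.5 147.1 174.5] t 3.35 F [ 16.8   4.  -13.1] op 0.12 q [ 0.16  0.39  1.86  0.    0.88 -0.08]
```

```bash
python3 -m pendant '[[[0,0,0.014,-0.021,0],[0,0,0.026,-0.042,0],[0,0,0.041,-0.061,0],[0,0,0.058,-0.079,0],[0,0,0.076,-0.094,0],[0,0,0.097,-0.1085,0],[0,0,0.097,-0.1085,0],[0,0,0.097,-0.1085,0]]]'; python3 -c "
from h import *
rel(lid(1.31))"
```

```text
t: 4.15
eef_pos: [589.9, 168.6, 280.8]
tcp_rot: [-3.142, 0.001, 1.807]
ft_force: [-4.4, -2.9, 7.3]
opening: 0.118
shift [ 0.0009  0.0685 -0.0284] turn 0 | at [589.9 168.6 280.8] t 4.15 F [-4.4 -2.9  7.3] op 0.12 q [ 0.17  0.42  1.5  -0.    1.22 -0.06]
```

```bash
python3 -m pendant '[[[0,0,0.016,-0.009,0],[0,0,0.032,-0.0165,0],[0,0,0.044,-0.0212,0],[0,0,0.055,-0.0248,0],[0,0,0.063,-0.0268,0],[0,0,0.068,-0.028,0],[0,0,0.071,-0.0285,0],[0,0,0.072,-0.0286,0]]]'
python3 -m pendant '[[[0,0,0,0,0],[0,0,0.002,0,0],[0,0,0.002,0,0],[0,0,0.002,0,0],[0,0,0.002,0,0],[0,0,0.002,0,0],[0,0,0.002,0,0],[0,0,0.002,0,0]]]';python3 -c "
from h import *
rel(lid(1.31));cam('scene','s2.png')"
```

```text
t: 4.95
eef_pos: [659.8, 185.4, 310.1]
tcp_rot: [3.141, 0.001, 1.807]
ft_force: [-5.0, -3.5, 11.6]
opening: 0.117
t: 5.75
eef_pos: [660.8, 185.6, 310.3]
tcp_rot: [-3.141, 0.001, 1.807]
ft_force: [-9.4, -4.7, 12.9]
opening: 0.116
shift [ 0.001  -0.0044  0.0011] turn 0 | at [660.8 185.6 310.3] t 5.75 F [-9.4 -4.7 12.9] op 0.12 q [ 0.18  0.52  1.26 -0.    1.37 -0.06]
```

Run:
```python
from h import *
c=dict(np.load('last_scene.npz'));im=c['image']
piv=hinge-110*ex-208*ey;piv[2]=60
for n,a in(('straight',120),('lock',130)):
    r=np.radians(a);print(n,pr(c,piv+85*(-np.cos(r)*ex+[0,0,np.sin(r)])))
cv2.imwrite('pics/s2c.png',cv2.resize(im[160:290,200:360],None,fx=4,fy=4,interpolation=cv2.INTER_CUBIC))
```

```text
straight (np.float64(233.84854671842527), np.float64(249.36474866297687))
lock (np.float64(234.66092890746623), np.float64(253.9454646364003))
```

View pics/s2c.png

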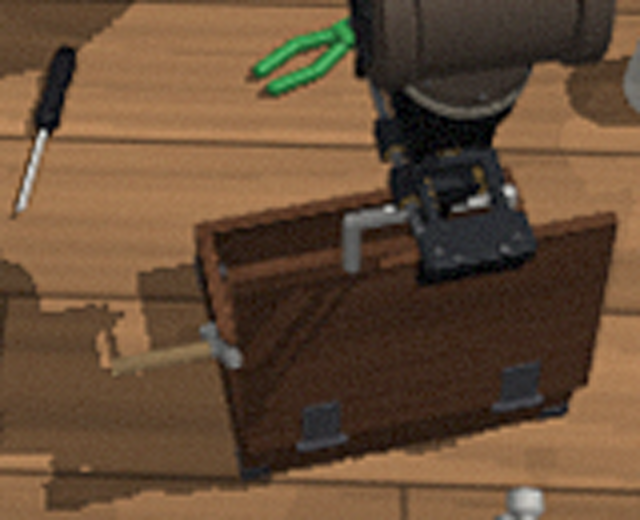

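```bash
python3 -m pendant '[[[0,0,0.002,0,0],[0,0,0.002,0,0],[0,0,-0.002,0.0005,0],[0,0,-0.006,0.0015,0],[0,0,-0.010,0.0025,0],[0,0,-0.014,0.0035,0],[0,0,-0.017,0.0045,0],[0,0,-0.017,0.0045,0]]]';python3 - <<'E'
from h import *
rel(lid(1.27));c=cam('scene')
cv2.imwrite('pics/s3c.png',cv2.resize(c['image'][220:270,215:275],None,fx=10,fy=10,interpolation=cv2.INTER_CUBIC))
E
```

```text
t: 6.6
eef_pos: [647.3, 182.3, 306.6]
tcp_rot: [3.133, 0.001, 1.807]
ft_force: [8.2, 0.5, 10.3]
opening: 0.119
shift [ 0.001  -0.0001 -0.0001] turn 0 | at [647.3 182.3 306.6] t 6.6 F [ 8.2  0.5 10.3] op 0.12 q [ 0.18  0.49  1.31 -0.    1.33 -0.06]
```

View pics/s3c.png

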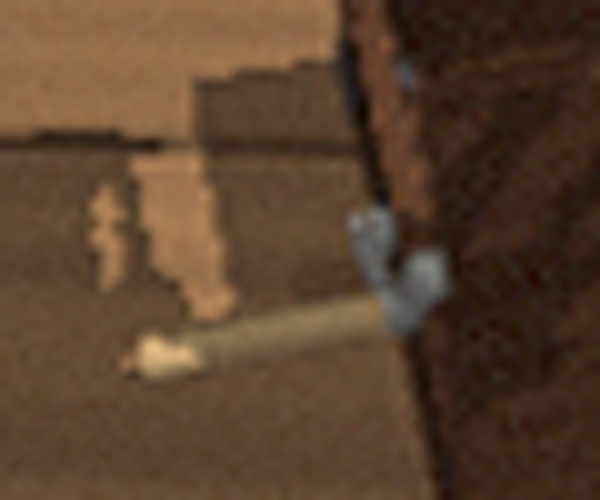

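Pull end dropped from (228,252) to (229,256) and the lid rests at 1.27, so the stay is locked. Now I release and lift off.

```bash
python3 -m pendant '[[[0.35,0,0,0,0],[0.35,0,0,0,0],[0.35,0,0,0,0],[0.35,0,0,0,0],[0.35,0,0,-0.02,0],[0.35,0,0,-0.05,0],[0.35,0,0,-0.08,0],[0.35,0,0,-0.08,0]]]';python3 - <<'E'
from h import *
rel([487,-261,110],1.314);c=cam('scene');print(c['range_z'][200:204,250],)
E
```

```text
t: 7.45
eef_pos: [646.1, 182.5, 388.1]
tcp_rot: [3.136, 0.0, 1.807]
ft_force: [0.8, 0.1, 0.6]
opening: 0.35
shift [-0.3939 -0.26    0.2767] turn -1.078 | at [646.1 182.5 388.1] t 7.45 F [0.8 0.1 0.6] op 0.35 q [ 0.18  0.46  1.17  0.    1.51 -0.06]
[1456.8811 1455.4329 1451.0024 1449.705 ]
```

```bash
python3 -m pendant '[[[0.6,-0.394,-0.26,0.1,-1.078],[0.6,-0.394,-0.26,0.1,-1.078],[0.6,-0.394,-0.26,0.1,-1.078],[0.6,-0.394,-0.26,0.1,-1.078],[0.6,-0.394,-0.26,0.25,-1.078],[0.6,-0.394,-0.26,0.25,-1.078],[0.6,-0.394,-0.26,0.25,-1.078],[0.6,-0.394,-0.26,0.25,-1.078]]]';python3 - <<'E'
from h import *
rel([487,-261,110],1.314)
E
```

```text
t: 8.3
eef_pos: [524.4, -149.0, 222.1]
tcp_rot: [3.141, -0.002, 2.89]
ft_force: [1.3, -0.9, -0.3]
opening: 0.601
shift [ 0.0082 -0.1178  0.1121] turn 0.006 | at [ 524.4 -149.   222.1] t 8.3 F [ 1.3 -0.9 -0.3] op 0.6 q [-0.4   0.37  1.74  0.    1.03 -1.72]
```

```bash
python3 -m pendant '[[[0.6,0.008,-0.04,0.035,0],[0.6,0.008,-0.08,0.07,0],[0.6,0.008,-0.118,0.1,0],[0.6,0.008,-0.118,0.112,0],[0.6,0.008,-0.118,0.112,0],[0.6,0.008,-0.118,0.112,0],[0.6,0.008,-0.118,0.112,0],[0.6,0.008,-0.118,0.112,0]]]';python3 - <<'E'
from h import *
s=env.state();c=cam('wrist');rel([487,-261,6],1.314)
cv2.imwrite('pics/w2.png',c['image'])
c=cam('top')
cv2.imwrite('pics/x.png',c['image'])
E
```

```text
t: 9.1
eef_pos: [489.0, -259.5, 113.2]
tcp_rot: [-3.141, 0.001, 2.886]
ft_force: [0.4, 0.7, -0.8]
opening: 0.599
shift [ 0.0016 -0.0018  0.1072] turn 0.001 | at [ 488.9 -259.6  113.2] t 9.15 F [ 0.2  0.1 -0.4] op 0.6 q [-0.61  0.52  1.84  0.    0.78 -1.92]
```

View pics/w2.png

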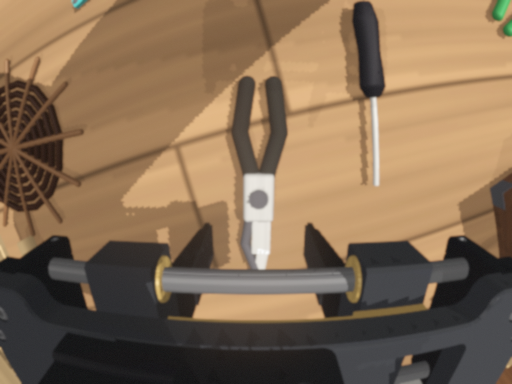

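Run:
```python
from h import *
c=dict(np.load('last_wrist.npz'));s=env.state()
R=Ro.from_euler('xyz',s['tcp_rot']).as_matrix();T=c['tool_from_camera']
def fw(u,v,z):
    x,y=u-c['cx'],v-c['cy'];r=np.hypot(x,y);t=r/float(c['fx'])
    d=np.array([x/r*np.sin(t),y/r*np.sin(t),np.cos(t)])
    o=R@T[:3,3]+s['eef_pos'];d=R@T[:3,:3]@d
    return o+d*(z-o[2])/d[2]
p=fw(258.5,198,20);q=fw(261,262,10);h=fw(261,80,10)
print(p,q,h,'yaw',np.arctan2(*(q-h)[1::-1]),np.linalg.norm(q-h));a=fw(244,198,20);b=fw(274,198,20);print(np.linalg.norm(a-b))
rel([*p[:2],6],1.314)
```

```text
[ 486.10675894 -258.86471039   20.        ] [ 555.68487747 -274.36331856   10.        ] [ 382.71516598 -229.50917176   10.        ] yaw -0.25372906691084485 178.69083797712568
27.532728656044178
shift [0.003  0.0002 0.1071] turn 0.001 | at [ 488.9 -259.7  113.1] t 9.2 F [ 0.7 -0.3 -0.5] op 0.6 q [-0.61  0.52  1.84  0.    0.78 -1.92]
```

The shears are the black-handled ones at wrist pixel (258,198): steel block 27.5 mm wide, yaw −0.254, both as listed. The look-alikes are green and turquoise, so I leave those. Now I descend and grip.

```bash
python3 -m pendant '[[[0.6,0.003,0,0.04,0],[0.6,0.003,0,0.075,0],[0.6,0.003,0,0.098,0],[0.6,0.003,0,0.107,0],[0.6,0.003,0,0.107,0],[0.2,0.003,0,0.107,0],[0,0.003,0,0.107,0],[0,0.003,0,0.107,0]]]'
python3 -m pendant '[[[0,0,0,0,0],[0,0,0,0,0],[0,0,0,0,0],[0,0,0,-0.01,0],[0,0,0,-0.05,0],[0,0,0,-0.1,0],[0,0,0,-0.15,0],[0,0,0,-0.2,0]]]';python3 - <<'E'
from h import *
C=hinge-100*ex-38*ex-11*ey;print(C)
rel([C[0],C[1],210],.236)
E
```

```text
t: 10.0
eef_pos: [486.0, -259.7, 6.4]
tcp_rot: [-3.141, 0.002, 2.885]
ft_force: [-0.3, -1.1, -0.5]
opening: 0.405
t: 10.8
eef_pos: [485.0, -259.0, 207.8]
tcp_rot: [3.141, -0.0, 2.885]
ft_force: [2.5, -1.3, -3.0]
opening: 0.294
[580.4435 155.947   90.    ]
shift [ 0.0131  0.4256 -0.0021] turn 1.078 | at [ 485.  -259.   207.8] t 10.8 F [ 2.5 -1.3 -3. ] op 0.29 q [-0.61  0.39  1.75  0.    1.   -1.92]
```

```bash
cat >> h.py <<'E'
def ch(x,y,z): 
    p=hinge-100*ex+x*ex+y*ey;p[2]=z;return p
def inch(p):
    d=np.array(p)-(hinge-100*ex);return d@ex,d@ey,p[2]
E
python3 -c "
from h import *
rel(ch(-110,-11,150),.236)"
```

```text
shift [0.0764 0.3915 0.0579] turn 1.078 | at [ 485.  -259.   207.8] t 10.8 F [ 2.5 -1.3 -3. ] op 0.29 q [-0.61  0.39  1.75  0.    1.   -1.92]
```

```bash
python3 -m pendant '[[[0,0.008,0.04,0,0.1],[0,0.016,0.085,0,0.22],[0,0.026,0.13,0,0.36],[0,0.035,0.175,0,0.5],[0,0.044,0.22,0,0.64],[0,0.053,0.265,0,0.78],[0,0.062,0.31,0,0.91],[0,0.07,0.35,0.02,1.02]]]'
python3 -c "
from h import *
rel(ch(-110,-11,150),.236)"
```

```text
t: 11.6
eef_pos: [507.2, 95.5, 188.5]
tcp_rot: [3.138, 0.001, 1.86]
ft_force: [1.1, 0.1, -2.5]
opening: 0.291
shift [0.0408 0.0154 0.0386] turn 0.053 | at [507.2  95.5 188.5] t 11.6 F [ 1.1  0.1 -2.5] op 0.29 q [ 0.06  0.37  1.86  0.    0.91 -0.23]
```

```bash
python3 -m pendant '[[[0,0.02,0.008,0.02,0.03],[0,0.038,0.014,0.036,0.05],[0,0.0408,0.0154,0.0386,0.053],[0,0.0408,0.0154,0.0386,0.053],[0,0.0408,0.0154,0.0386,0.053],[0,0.0408,0.0154,0.0386,0.053],[0,0.0408,0.0154,0.0386,0.053],[0,0.0408,0.0154,0.0386,0.053]]]'
python3 - <<'E'
from h import *
cam('wrist','w3.png')
rel(ch(-54,-11,105),.236)
rel(ch(-52,-11,19),.236)
E
```

```text
t: 12.4
eef_pos: [509.6, 136.9, 148.4]
tcp_rot: [3.141, 0.0, 1.812]
ft_force: [0.2, 0.3, -2.5]
opening: 0.293
shift [0.0016 0.0573 0.0433] turn 0.005 | at [509.6 136.9 148.3] t 12.45 F [ 0.5 -0.2 -2.8] op 0.29 q [ 0.14  0.44  1.87  0.    0.83 -0.1 ]
shift [0.0016 0.0593 0.1293] turn 0.005 | at [509.6 136.9 148.3] t 12.45 F [ 0.5 -0.2 -2.8] op 0.29 q [ 0.14  0.44  1.87  0.    0.83 -0.1 ]
```

View pics/w3.png

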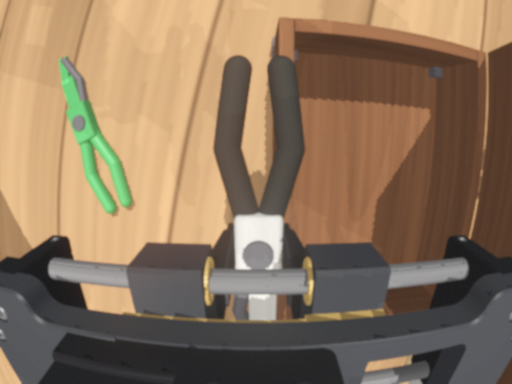

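```bash
cat >> h.py <<'E'
def fw(c,s,u,v,z):
    R=Ro.from_euler('xyz',s['tcp_rot']).as_matrix();T=c['tool_from_camera']
    x,y=u-c['cx'],v-c['cy'];r=np.hypot(x,y);t=r/float(c['fx'])
    d=R@T[:3,:3]@np.array([x/r*np.sin(t),y/r*np.sin(t),np.cos(t)]);o=R@T[:3,3]+s['eef_pos']
    return o+d*(z-o[2])/d[2]
E
python3 - <<'E'
from h import *
c=dict(np.load('last_wrist.npz'));s=env.state()
for n,u,v in(('outer FL',280,19),('inner FL',295,36),('outer BL',484,52)):print(n,np.round(inch(fw(c,s,u,v,90)),1))
print('handle ends',inch(fw(c,s,236,62,128)),inch(fw(c,s,283,62,150)))
E
```

```text
outer FL [-96.7 140.8  90. ]
inner FL [-85.3 126.9  90. ]
outer BL [ 98.7 141.8  90. ]
handle ends (np.float64(-127.14177901713313), np.float64(98.09211808298011), np.float64(128.0)) (np.float64(-99.37551523545487), np.float64(94.10801611001462), np.float64(150.0))
```

```bash
python3 -m pendant '[[[0,0,0.01,0.025,0.005],[0,0,0.025,0.04,0.005],[0,0.001,0.045,0.043,0.005],[0,0.0016,0.061,0.043,0.005],[0,0.0016,0.061,0.043,0.005],[0,0.0016,0.061,0.043,0.005],[0,0.0016,0.061,0.055,0.005],[0,0.0016,0.061,0.07,0.005]]]'
python3 - <<'E'
from h import *
rel(ch(-50,-11,18.8),.236)
E
```

```text
t: 13.25
eef_pos: [567.9, 153.3, 77.8]
tcp_rot: [3.141, 0.0, 1.807]
ft_force: [-0.0, -0.3, -2.6]
opening: 0.291
shift [-0.0004  0.0008  0.059 ] turn 0.001 | at [567.9 153.3  77.8] t 13.25 F [-0.  -0.3 -2.6] op 0.29 q [ 0.15  0.61  1.78  0.    0.75 -0.09]
```

```bash
python3 -m pendant '[[[0,0,0.0005,0.02,0],[0,0,0.0005,0.04,0],[0,0,0.0005,0.05,0],[0,0,0.0005,0.055,0],[0,0,0.0005,0.057,0],[0,0,0.0005,0.0585,0],[0,0,0.0005,0.0585,0],[0,0,0.0005,0.0585,0]]]'
python3 - <<'E'
from h import *
rel(ch(-50,-11,18.8),.236)
E
```

```text
t: 14.05
eef_pos: [569.1, 153.6, 20.0]
tcp_rot: [3.141, 0.0, 1.808]
ft_force: [0.6, -0.8, -3.0]
opening: 0.29
shift [-0.0004 -0.0004  0.0012] turn 0.001 | at [569.1 153.6  20. ] t 14.05 F [ 0.6 -0.8 -3. ] op 0.29 q [ 0.15  0.69  1.81  0.    0.64 -0.09]
```

Still bearing 3 N, so it needs a hair lower. After that I open slowly.

```bash
python3 -m pendant '[[[0,0,0,0.0005,0],[0,0,0,0.001,0],[0,0,0,0.0015,0],[0,0,0,0.002,0],[0,0,0,0.002,0],[0,0,0,0.002,0],[0,0,0,0.002,0],[0,0,0,0.002,0]]]'
python3 - <<'E'
from h import *
rel(ch(-50,-11,18.8),.236)
E
```

```text
t: 14.85
eef_pos: [568.8, 153.6, 17.9]
tcp_rot: [3.141, -0.0, 1.808]
ft_force: [-2.6, -0.2, 5.9]
opening: 0.292
shift [-0.0004 -0.0002 -0.0009] turn 0.001 | at [568.8 153.6  17.9] t 14.85 F [-2.6 -0.2  5.9] op 0.29 q [ 0.15  0.7   1.81  0.    0.63 -0.09]
```

```bash
python3 -m pendant '[[[0.38,0,0,-0.001,0],[0.38,0,0,-0.001,0],[0.38,0,0,-0.001,0],[0.38,0,0,-0.001,0],[0.38,0,0,-0.02,0],[0.38,0,0,-0.05,0],[0.38,0,0,-0.085,0],[0.38,0,-0.02,-0.09,0]]]'
python3 -m pendant '[[[0.6,0,-0.04,-0.005,0],[0.6,0,-0.08,-0.05,0],[0.6,0,-0.08,-0.08,0],[0.6,0,-0.08,-0.08,0],[0.6,0,-0.08,-0.08,0],[0.6,0,-0.08,-0.08,0],[0.6,0,-0.08,-0.08,0],[0.6,0,-0.08,-0.08,0]]]'
python3 - <<'E'
from h import *
cam('wrist','w4.png');rel(ch(-50,-11,18.8),.236)
s=env.state()
R=np.radians(130);p=ch(-10+85*np.cos(np.radians(50)),-208,60+85*np.sin(np.radians(50)));print('pull',p)
E
```

```text
t: 15.65
eef_pos: [552.2, 149.3, 110.9]
tcp_rot: [3.135, 0.001, 1.807]
ft_force: [0.5, -0.6, -1.1]
opening: 0.376
t: 16.45
eef_pos: [471.5, 130.1, 186.5]
tcp_rot: [-3.14, -0.0, 1.808]
ft_force: [0.7, 1.1, -0.4]
opening: 0.598
shift [-0.0005  0.1002  0.1677] turn 0.001 | at [471.5 130.1 186.7] t 16.5 F [ 0.  -0.6 -0.9] op 0.6 q [ 0.13  0.34  1.92  0.    0.89 -0.1 ]
pull [706.96311231 -16.15863597 125.11377767]
```

View pics/w4.png

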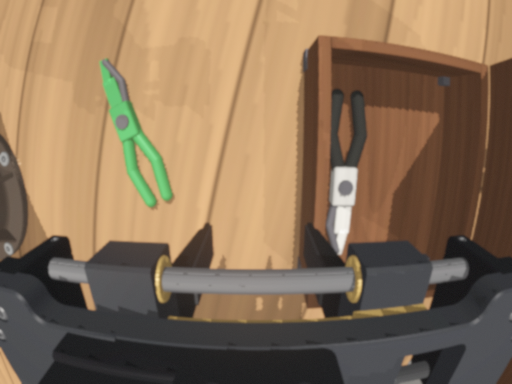

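Shears lie flat inside at (343,185). Next I go to the pull, round the lid's −y side.

```bash
python3 -m pendant '[[[0.5,-0.05,0,0,0],[0.5,-0.1,0,0,0],[0.5,-0.15,0,0,0],[0.5,-0.19,0.01,0,0],[0.5,-0.199,0.05,0,0],[0.5,-0.199,0.1,0,0],[0.5,-0.199,0.15,0,0],[0.5,-0.199,0.17,0,0]]]'
python3 - <<'E'
from h import *
rel(ch(45,-209,106),.236)
c=cam('scene')
for a in(120,130,135):
    r=np.radians(a);print(a,pr(c,ch(-10-85*np.cos(r),-231,60+85*np.sin(r))))
cam('wrist','w5.png')
E
```

```text
t: 17.3
eef_pos: [686.5, -22.7, 186.1]
tcp_rot: [3.142, -0.0, 1.808]
ft_force: [-1.5, 0.0, -0.5]
opening: 0.498
shift [0.0005 0.0217 0.0801] turn 0.001 | at [686.5 -22.7 186.1] t 17.3 F [-1.5  0.  -0.5] op 0.5 q [-0.13  0.61  1.42  0.    1.11 -0.37]
120 (np.float64(226.61686755084492), np.float64(250.7571916935504))
130 (np.float64(227.43781873809758), np.float64(255.3446948647673))
135 (np.float64(227.83072298107538), np.float64(257.546431485939))
```

View pics/w5.png

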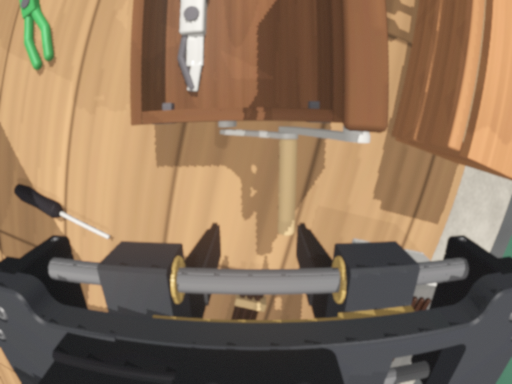

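Run:
```python
from h import *
c=dict(np.load('last_wrist.npz'));s=env.state()
for u,v in((290,138),(287,190),(286,232)):
    p=fw(c,s,u,v,126);print(np.round(inch(p),1))
print(inch(s['eef_pos']))
```

```text
[  44.9 -149.9  126. ]
[  43.4 -191.3  126. ]
[  43.7 -227.3  126. ]
(np.float64(21.92639460040389), np.float64(-209.25686605191493), np.float64(185.6088574134091))
```

```bash
python3 -m pendant '[[[0.4,0,0.015,0.01,0],[0.4,0,0.022,0.03,0],[0.4,0,0.022,0.06,0],[0.4,0,0.022,0.08,0],[0.4,0,0.022,0.08,0],[0,0,0.022,0.08,0],[0,0,0.022,0.08,0],[0,0,0.022,0.08,0]]]'
python3 -m pendant '[[[0,0,0,0,0],[0,0,0,0,0],[0,0,0,0,0],[0,0,0,0,0],[0,0,0,0,0],[0,0,0,0,0],[0,0,0,0,0],[0,0,0,0,0]]]'
python3 - <<'E'
from h import *
rel(ch(44,-209,106),.236);p=inch(env.state()['eef_pos']);print(p)
for a in(130,125,120,115,110,105,100,95,90,80,70,60,50,40,30,20,10,0,-3):
    r=np.radians(a);print(a,'y %.1f z %.1f'%(-10-85*np.cos(r)-p[0],p[2]-(60+85*np.sin(r)-19)))
E
```

```text
t: 18.2
eef_pos: [706.1, -18.3, 109.2]
tcp_rot: [3.137, 0.001, 1.807]
ft_force: [7.5, 3.5, 7.1]
opening: 0.204
t: 19.0
eef_pos: [706.9, -18.2, 110.0]
tcp_rot: [3.135, 0.002, 1.807]
ft_force: [5.0, 0.6, 5.9]
opening: 0.14
shift [ 0.001  -0.0001  0.004 ] turn 0.001 | at [706.9 -18.2 110. ] t 19.0 F [5.  0.6 5.9] op 0.14 q [-0.12  0.71  1.44  0.    0.99 -0.36]
(np.float64(44.10007154025745), np.float64(-209.93735282556344), np.float64(109.97607185688167))
130 y 0.5 z 3.9
125 y -5.3 z -0.7
120 y -11.6 z -4.6
115 y -18.2 z -8.1
110 y -25.0 z -10.9
105 y -32.1 z -13.1
100 y -39.3 z -14.7
95 y -46.7 z -15.7
90 y -54.1 z -16.0
80 y -68.9 z -14.7
70 y -83.2 z -10.9
60 y -96.6 z -4.6
50 y -108.7 z 3.9
40 y -119.2 z 14.3
30 y -127.7 z 26.5
20 y -134.0 z 39.9
10 y -137.8 z 54.2
0 y -139.1 z 69.0
-3 y -139.0 z 73.4
```

```bash
python3 -m pendant '[[[0,0,-0.003,-0.0025,0],[0,0,-0.006,-0.0048,0],[0,0,-0.009,-0.0068,0],[0,0,-0.0121,-0.0085,0],[0,0,-0.0154,-0.0104,0],[0,0,-0.0187,-0.012,0],[0,0,-0.022,-0.0134,0],[0,0,-0.0255,-0.0148,0]]]'
python3 - <<'E'
from h import *
s=env.state();p=inch(s['eef_pos']);print(p,s['ft_force'],s['opening'])
x,z=p[0]+10,p[2]+15-60;print('r',np.hypot(x,z),'ang',180-np.degrees(np.arctan2(z,x)))
E
```

```text
t: 19.8
eef_pos: [682.2, -24.2, 124.9]
tcp_rot: [3.135, 0.002, 1.807]
ft_force: [5.5, 2.4, 4.9]
opening: 0.134
(np.float64(18.701905623335755), np.float64(-209.93209569629758), np.float64(124.91600101538127)) [5.52867157 2.36564018 4.89962538] 0.13393817237158737
r 84.9138775742887 ang 109.75579772653568
```

```bash
python3 -m pendant '[[[0,0,-0.0071,-0.0022,0],[0,0,-0.0143,-0.0038,0],[0,0,-0.0217,-0.0048,0],[0,0,-0.0291,-0.0051,0],[0,0,-0.0365,-0.0048,0],[0,0,-0.0439,-0.0038,0],[0,0,-0.0511,-0.0022,0],[0,0,-0.0582,0,0]]]'
python3 - <<'E'
from h import *
s=env.state();p=inch(s['eef_pos']);print(p,s['ft_force'],s['opening'])
x,z=p[0]+10,p[2]+15-60;print('r',np.hypot(x,z),'ang',180-np.degrees(np.arctan2(z,x)))
a0=70
for a in range(66,26,-5):
    r,q=np.radians([a,a0]);print(a,'%.1f %.1f'%(-85*(np.cos(r)-np.cos(q)),-85*(np.sin(r)-np.sin(q))))
E
```

```text
t: 20.6
eef_pos: [622.6, -38.0, 121.6]
tcp_rot: [-3.141, -0.001, 1.807]
ft_force: [2.5, 2.3, -4.5]
opening: 0.141
(np.float64(-42.485263810305035), np.float64(-209.3650729031288), np.float64(121.61431441750118)) [ 2.51954739  2.25678515 -4.45831007] 0.1410053295752643
r 83.21685849927793 ang 67.02255187566838
66 -5.5 2.2
61 -12.1 5.5
56 -18.5 9.4
51 -24.4 13.8
46 -30.0 18.7
41 -35.1 24.1
36 -39.7 29.9
31 -43.8 36.1
```

```bash
python3 -m pendant '[[[0,0,-0.0055,0.0022,0],[0,0,-0.0121,0.0055,0],[0,0,-0.0185,0.0094,0],[0,0,-0.0244,0.0138,0],[0,0,-0.03,0.0187,0],[0,0,-0.0351,0.0241,0],[0,0,-0.0397,0.0299,0],[0,0,-0.0438,0.0361,0]]]'
python3 - <<'E'
from h import *
s=env.state();p=inch(s['eef_pos']);print(p,s['ft_force'],s['opening'])
x,z=p[0]+10,p[2]+15-60;print('r',np.hypot(x,z),'ang',180-np.degrees(np.arctan2(z,x)))
a0=31
for a in (27,23,18,13,8,4,0,-3,-5):
    r,q=np.radians([a,a0]);print(a,'%.1f %.1f'%(-85*(np.cos(r)-np.cos(q)),-85*(np.sin(r)-np.sin(q))))
E
```

```text
t: 21.4
eef_pos: [582.4, -47.7, 85.6]
tcp_rot: [3.137, 0.0, 1.807]
ft_force: [16.2, 11.1, -12.3]
opening: 0.138
(np.float64(-83.816711638893), np.float64(-209.41272845088366), np.float64(85.61792701486834)) [ 16.21827002  11.14665098 -12.33230338] 0.1381048243397639
r 84.25391926886637 ang 28.821957530830048
27 -2.9 5.2
23 -5.4 10.6
18 -8.0 17.5
13 -10.0 24.7
8 -11.3 31.9
4 -11.9 37.8
0 -12.1 43.8
-3 -12.0 48.2
-5 -11.8 51.2
```

```bash
python3 -m pendant '[[[0,0,-0.001,0.0052,0],[0,0,-0.0035,0.0106,0],[0,0,-0.006,0.0175,0],[0,0,-0.008,0.0247,0],[0,0,-0.0093,0.0319,0],[0,0,-0.0099,0.0378,0],[0,0,-0.0101,0.042,0],[0,0,-0.0101,0.042,0]]]'
python3 - <<'E'
from h import *
s=env.state();p=inch(s['eef_pos']);print(p,s['ft_force'],s['opening'])
x,z=p[0]+10,p[2]+15-60;print('r',np.hypot(x,z),'ang',180-np.degrees(np.arctan2(z,x)))
c=cam('wrist');print(w(cam('top'),210,150))
E
```

```text
t: 22.2
eef_pos: [575.4, -49.9, 46.3]
tcp_rot: [3.131, 0.003, 1.807]
ft_force: [12.6, 14.9, 16.2]
opening: 0.145
(np.float64(-91.20113590390919), np.float64(-209.85597853663157), np.float64(46.272417513880214)) [12.58088635 14.857099   16.16499764] 0.14471308360170346
r 81.21110464963988 ang 0.8977483658736389
[592.57425733 199.6979897  105.06973287]
```

```bash
python3 - <<'E'
from h import *
c=cam('top')
cv2.imwrite('pics/t3.png',cv2.resize(c['image'][90:215,160:320],None,fx=5,fy=4.8,interpolation=cv2.INTER_CUBIC)[:600])
R=Ro.from_rotvec(np.ravel(c['rvec'])).as_matrix()
P=[]
for u in range(185,245,4):
    for v in range(130,172,4):
        P.append(w(c,u,v))
P=np.array([p for p in P if -80<inch(p)[0]<80 and -120<inch(p)[1]<120]);I=np.array([inch(p) for p in P])
k=np.polyfit(I[:,0],I[:,2],1);print('slope,z0',k,len(P))
E
python3 -m pendant '[[[0,0,0.002,0.002,0],[0,0,0.003,0.005,0],[0,0,0.003,0.005,0],[0,0,0.003,0.005,0],[0,0,0.003,0.005,0],[0,0,0.003,0.005,0],[0,0,0.003,0.005,0],[0,0,0.003,0.005,0]]]'
python3 -c "
from h import *
rel([0,0,0])
c=cam('top');I=np.array([inch(w(c,u,v)) for u in range(185,245,4) for v in range(130,172,4)]);I=I[(abs(I[:,0])<80)&(abs(I[:,1])<120)]
print(np.polyfit(I[:,0],I[:,2],1))
print(inch(env.state()['eef_pos']))"
```

```text
slope,z0 [-1.87488024e-02  1.02875097e+02] 140
t: 23.15
eef_pos: [576.3, -49.9, 42.5]
tcp_rot: [3.135, 0.003, 1.808]
ft_force: [0.2, 6.5, 31.4]
opening: 0.137
shift [ 0.184  -0.5487  0.0384] turn 0 | at [576.3 -49.9  42.5] t 23.15 F [ 0.2  6.5 31.4] op 0.14 q [-0.2   0.65  1.83  0.    0.66 -0.44]
[2.78296143e-03 1.02920350e+02]
(np.float64(-90.29840643132476), np.float64(-210.1608914288917), np.float64(42.49794169606817))
```

View pics/t3.png

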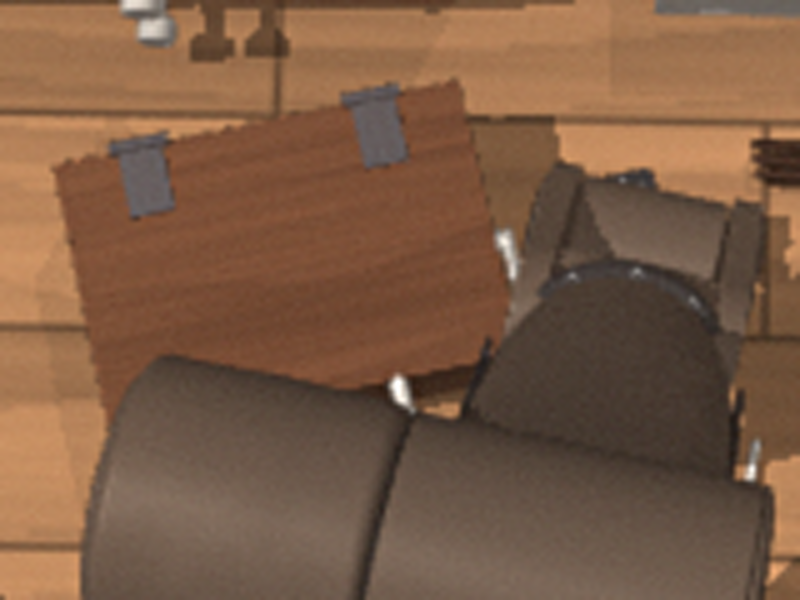

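```bash
python3 -m pendant '[[[0,0,0,-0.003,0],[0,0,0,-0.004,0],[0.4,0,0,-0.004,0],[0.4,0,0,-0.004,0],[0.4,0,0,-0.004,0],[0.4,0,0,-0.004,0],[0.4,0,0,-0.004,0],[0.4,0,0,-0.004,0]]]'
python3 -m pendant '[[[0.4,0,0,-0.03,0],[0.4,0,0,-0.07,0],[0.4,0,0,-0.12,0],[0.4,0,0,-0.17,0],[0.4,-0.04,-0.03,-0.2,0],[0.4,-0.08,-0.07,-0.2,0],[0.4,-0.13,-0.1,-0.2,0],[0.4,-0.18,-0.1,-0.2,0]]]'
python3 - <<'E'
from h import *
rel([0,0,0])
c=cam('top','t4.png');I=np.array([inch(w(c,u,v)) for u in range(185,245,4) for v in range(130,172,4)]);I=I[(abs(I[:,0])<80)&(abs(I[:,1])<120)]
print(np.polyfit(I[:,0],I[:,2],1))
E
```

```text
t: 24.0
eef_pos: [574.0, -49.9, 43.0]
tcp_rot: [-3.141, -0.0, 1.807]
ft_force: [-0.9, 0.1, -0.2]
opening: 0.398
t: 24.8
eef_pos: [515.9, -230.2, 244.0]
tcp_rot: [3.141, 0.0, 1.808]
ft_force: [0.5, -0.4, -0.1]
opening: 0.398
shift [ 0.345  -0.4475  0.2438] turn 0 | at [ 515.9 -230.2  244. ] t 24.8 F [ 0.5 -0.4 -0.1] op 0.4 q [-0.54  0.38  1.67  0.    1.09 -0.77]
[1.66581129e-02 1.02849667e+02]
```

View pics/t4.png

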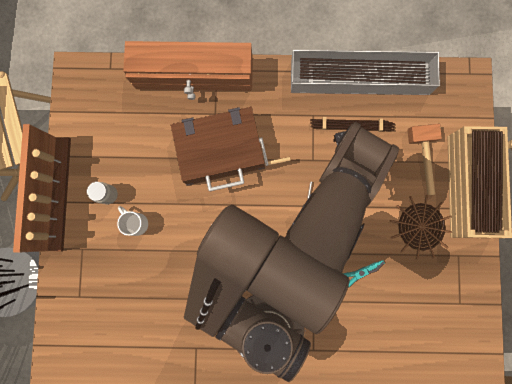

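Run:
```python
from h import *
a=np.load('last_top.npz')
c=cam('top')
g=cv2.cvtColor
t=cv2.imread('pics/top.png')
d=lambda r:np.abs(c['image'][r].astype(int)-t[r]).mean()
print('lid',d(np.s_[105:190,172:262]),'handle',d(np.s_[168:192,200:245]),'pull',d(np.s_[135:170,258:300]),'table ref',d(np.s_[100:160,70:160]))
```

```text
lid 10.495816993464052 handle 11.934876543209876 pull 12.231746031746031 table ref 13.884691358024691
```

```bash
python3 -c "
from h import *
print(env.state()['t']);env.job_done()"
```

```text
24.9
the job is handed in; nothing more can be done
```

The job is done and handed in at t = 24.9 s.

- **Opening:** I raised the lid by its handle to the stop at 1.31 rad and waited. When I let it down it came to rest at 1.27 rad, and the pull had dropped to its locked position.
- **Shears:** I gripped the black-handled shears by the pivot block. I lowered them until the chest floor pushed back with about 6 N, then released them. The wrist picture showed them flat on the floor along the chest's y.
- **Closing:** I gripped the stay's pull, drew it forward through straight, and guided it the whole way round until the lid was shut. I then released it with almost no force left on the wrist.

**Last checks:**
- **Lid:** The final top view shows the lid, handle and pull where they were at the start. The fitted lid slope was 0.003 rad with the pull held down and 0.017 rad after release. The lid's mean height was 103 mm both times, against 102 mm nominal. I take the slope difference as depth noise and did not look into it further.
- **Image comparison:** The lid area differs from the first picture no more than a bare patch of table does (10.5 against 13.9 grey levels), so this comparison is a weak test.
- **Bystanders:** The rod bundle, mallet, basket base, jar, mug and turquoise look-alike were in their first-picture places. The arm hid most of the awl and all of the green look-alike in that last view, but I did not touch either.
- **Forces:** The highest wrist force I read was about 32 N, as the lid seated. I read forces only at the end of each call.

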